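Strip down the leak-test tooling

TASK

The leak-test tooling is standing in a stack on the bench. Take it apart from the top down, one piece at a time, and put each away in its own place: the knobbed pressure pad in the small round dish, the round flanged housing in the large round dish, the square insert in the square tray, and last the long carrier plate lying flat along the two-bar rest, centred across both bars. Leave every piece upright and lying flat, set down rather than dropped or tipped over, and leave the brass coupling and the wrench where they are.

Things in the scene. Friction and masses are not known exactly. Their poses are not given: they have to be found in the camera images.
- pressure_pad: Loose. Bare steel pressure pad: a round disc 36 mm across and 10 mm thick with a plain upright stud 22 mm across on top, 40 mm high in all, about 0.15 kg. At the start it stands on top of either the housing or the square insert. Origin at the centre of its underside, z up along the stud.
- housing: Loose. Dark grey round metal housing: a flange 58 mm across and 10 mm thick with a hub 40 mm across above it, flat top, 36 mm high in all, about 0.16 kg. At the start it stands flange down on one half of the carrier plate. Origin at the centre of its underside, z up.
- insert: Loose. White plastic square block, 50 x 50 mm and 36 mm high, about 0.13 kg. At the start it stands on the other half of the carrier plate, about 80 mm from the housing between centres, its sides within about 8 degrees of the plate's. Origin at the centre of its underside, x and y along its sides, z up.
- carrier_plate: Loose. Plain aluminium plate 150 mm long (its x), 60 mm wide (its y) and 14 mm thick, about 0.34 kg, lying flat on the bench at the bottom of the stack. Origin at the centre of its underside, z up.
- small_dish: The place of the pressure pad: the smaller of two grey round dishes, 68 mm across outside, 60 mm inside, rim 13 mm high, flat floor 5 mm above its underside. Fixed to the bench; origin at the centre of its underside, z up.
- large_dish: The place of the housing: the larger of two grey round dishes, 92 mm across outside, 84 mm inside, rim 13 mm high, flat floor 5 mm above its underside. Fixed to the bench; origin at the centre of its underside, z up.
- square_tray: The place of the insert: a grey square tray, 78 x 78 mm outside, 70 x 70 mm inside, rim 13 mm high, flat floor 4 mm above its underside. Fixed to the bench; origin at the centre of its underside, z up.
- rest: The place of the carrier plate: a grey foot 130 mm long (x) by 70 mm wide (y) and 5 mm thick with two raised bars on it, each 14 mm thick and running the full width along y, at x = +50 and -50 mm, tops 20 mm above the bench. The plate lies on both bars, its length along x (either way round), centred. Fixed to the bench; origin at the centre of its underside, z up.
- coupling: Bystander, loose: a small brass hose coupling standing upright, 26 mm across at the foot and 34 mm high. Not to be moved. Origin at the centre of its underside.
- wrench: Bystander, loose: a steel wrench 150 mm long lying flat on the bench beyond the stack. Not to be moved. It lies along its x.

How it is judged:
On the way, in this order (a step that is already met when the one before it is completed fails the run):
1. the pressure pad is in the small dish (horizontal distance between pressure_pad and small_dish below 0.013 m and z of pressure_pad in the frame of small_dish below 0.009 m and angle between pressure_pad's own z axis and vertical below 0.12 rad), for 0.2 s.
2. the housing and the insert, in either order, are in their dish and tray (horizontal distance between housing and large_dish below 0.014 m and z of housing in the frame of large_dish below 0.009 m and angle between each of housing, insert's own z axis and vertical below 0.12 rad and horizontal distance between insert and square_tray below 0.016 m and z of insert in the frame of square_tray below 0.0085 m), for 0.2 s.
3. the carrier plate lies on the rest (horizontal distance between carrier_plate and rest below 0.015 m and angle between the x axis of carrier_plate and the x axis of rest, either way round below 0.21 rad and z of carrier_plate in the frame of rest between 0.016 and 0.024 m and angle between carrier_plate's own z axis and vertical below 0.08 rad), for 0.2 s.
At the end, for the whole second after the job is handed in: The pressure pad stands upright on the floor of the small dish (within 13 mm of its centre), the housing in the large dish (14 mm), the insert in the square tray (16 mm); the carrier plate lies flat on both bars of the rest, within 15 mm of its centre and 12 degrees of its length; all at rest (all of step 1 and all of step 2 and all of step 3 and linear speed of each of pressure_pad, housing, insert, carrier_plate below 0.02 m/s); the robot touches nothing.
It fails at once if the brass coupling is moved by more than 20 mm (distance of coupling from where it was at the start of the episode above 0.02 m).
It fails at once if the wrench is moved by more than 20 mm (distance of wrench from where it was at the start of the episode above 0.02 m).
It fails at once if a piece of the stack is tipped over (more than 40 degrees) (angle between any of pressure_pad, housing, insert, carrier_plate's own z axis and vertical above 0.7 rad).
It fails at once if a piece is dropped into its place (faster than 0.7 m/s just above it, a fall of about 25 mm) ((linear speed of pressure_pad above 0.7 m/s and horizontal distance between pressure_pad and small_dish below 0.05 m and z of pressure_pad in the frame of small_dish below 0.04 m) or (linear speed of housing above 0.7 m/s and horizontal distance between housing and large_dish below 0.05 m and z of housing in the frame of large_dish below 0.04 m) or (linear speed of insert above 0.7 m/s and horizontal distance between insert and square_tray below 0.05 m and z of insert in the frame of square_tray below 0.04 m) or (linear speed of carrier_plate above 0.7 m/s and horizontal distance between carrier_plate and rest below 0.05 m and z of carrier_plate in the frame of rest below 0.04 m)).
It also fails if it takes over 101 s, if anything falls off the work surface, if the arm or the gripper's body presses on something with over 40 N, if the wrist force passes 120 N, or if a joint passes its speed limit or range.

ROBOT

A 7-joint arm with a two-finger parallel gripper is mounted at the origin on the work surface. World frame = base frame: x ahead of the robot, y to its left, z up, the work surface at z = 0. Lengths are in m, angles in rad, forces in N, time in s.
With the tool pointing down it reaches from about 0.35 to 0.9 m from the base axis. Payload 8.1 kg.
Tool frame: the origin (TCP) lies midway between the tips of the shut fingers; the grasp point (between the pads) lies 19 mm behind it; z points along the fingers, y is the line along which they close (so a half turn about z gives the same grasp; the last joint's range is limited). The gripper opens to 92 mm and grips with 3 to 60 N. Pads are 19 mm wide; open, the fingers measure 130 mm over their backs; the gripper's body (75 mm by 190 mm) begins 47 mm behind the grasp point.
Start: joints at [1.058, 0.434, 0.025, 1.573, -0.012, 1.134, -0.075], TCP at [0.249, -0.573, 0.227] pointing down, gripper open.
Joint ranges: [-2.62, 2.62], [-0.44, 2.09], [-1.27, 1.32], [0.08, 2.57], [-1.32, 4.46], [0.12, 2], [-2.74, 2.74]. Speed limits (rad/s): [2.22, 2.22, 3.01, 3.01, 3.14, 3.14, 3.14].

INTERFACE

Orientations are given as a unit quaternion [x, y, z, w].
In Python, from cell import env gives the robot as it stands.
- The arm moves only by the shell command python3 -m crank 'ROWS' [FORCE]. ROWS is JSON, a list that holds one entry, the list of rows, each a list of 7 numbers: the shift along the tool's x, y, z each as a share of 20 cm, from -1 to 1, then the turn, a rotation vector about the tool's x, y, z each as a share of 360 degrees, from -1 to 1, then the opening, from 0 (shut) to 1 (fully open). A call has 1 to 12 rows; each row is the pose to reach, as a shift and turn from the pose commanded when the call began, along the tool's axes at that moment, turning the shorter way round; what a row does not reach only later rows make up. A row lasts 1/10 s, in which the tool goes at most 50 mm and 8.59 degrees, less where a joint would pass 70% of its speed; a pose out of reach is approached as far as the arm can. A call with a number of a shift or a turn outside -1 to 1 is refused whole. A call with a gripper value outside its range is refused whole. The fingers move at their own pace and stop on an object; FORCE is the grip in N (left out, the last holds). Time passes only in rows, so rows that repeat a pose let the fingers close. It gives the time, the measured TCP pose, the force, the opening and the grip force at its end, in the units of the state.
- env.observe(): the state, without advancing time (a new reading comes with each control period).
- env.read_camera(name): name is "scene" or "top" or "wrist"; returns the picture (420x560x3 uint8, blue, green, red); there is no depth.
- env.camera_model(name): a dict with "mtx" (3x3 intrinsics, pixels), "R" (3x3) and "t" (3): a world point X has camera coordinates R X + t; the wrist camera has in their place "mount" (4x4, takes a point from camera to tool coordinates, whose origin is the TCP and whose axes are the flange's). Camera axes: x right, y down, z forward; pixel columns grow to the right and rows downward; lengths in m; the calibration is good to about 2 mm. The wrist camera is an equidistant fisheye: a pixel r from the principal point sees the ray r / f radians off the axis. A picture is of the moment at which its call begins: read the wrist's pose just before it. camera_model takes no time and is no camera call.
- env.hand_in(): hands the job in; it is judged then, once.
The state is a dict: "t": time; "joints": joint angles; "joint_velocities": joint speeds; "tau": joint torques, N m; "tool_pos": TCP position; "tcp_rot": TCP orientation; "contact_force": force on the tool from outside, world axes, zero at the start; "wrist_torque": the same for the moment, N m; "opening": opening from 0.0 (shut) to 1.0 (fully open); "gripper_force": force on a finger pad.
Only numpy, scipy, OpenCV 4.12 (cv2) and the standard library are available. Lean on these libraries where they do the work, as an engineer would, in place of code of your own. Each camera call takes 0.05 s, during which the arm holds its last target. There are 200 camera calls.

## Working session

There is one attempt and no reset: what is moved stays moved. The work goes in short steps, Python scripts to look and compute and a shell command to move; the robot and the scene stay as the last step left them, time stands still between calls to the robot, and variables do not carry over. Pictures are saved under pics/ and viewed, at most 18 in all, crops included, and the job is handed in when it is done.

```bash
ls; mkdir -p pics
python3 - <<'E'
from cell import env
import cv2
s=env.observe(); print(s['t'],s['tool_pos'],s['tcp_rot'],s['opening'])
for n in ("top","scene"):
    cv2.imwrite(f"pics/{n}0.png",env.read_camera(n)); print(n,env.camera_model(n))
print(env.camera_model("wrist"))
E
```

```text
pics
0.0 [ 0.24874398 -0.57281876  0.22594525] [ 9.79090274e-01  2.03424762e-01 -2.32299593e-04 -7.40340139e-04] 1.0005572840074384
top {'mtx': array([[421.72737671,   0.        , 275.16744774],
       [  0.        , 421.72737671, 209.05195025],
       [  0.        ,   0.        ,   1.        ]]), 'R': array([[ 0.00972226, -0.99994476,  0.00399504],
       [-0.97780039, -0.01034309, -0.20928309],
       [ 0.20931285, -0.00187164, -0.97784693]]), 't': array([0.01372806, 0.58067735, 0.98669841])}
scene {'mtx': array([[431.09667521,   0.        , 282.20378612],
       [  0.        , 431.09667521, 208.92124837],
       [  0.        ,   0.        ,   1.        ]]), 'R': array([[ 0.80020315,  0.59972578,  0.00197589],
       [ 0.43057306, -0.57220614, -0.6979878 ],
       [-0.41747066,  0.55938281, -0.71610692]]), 't': array([-0.45458642, -0.19424591,  1.2104027 ])}
{'mtx': array([[325.1922621 ,   0.        , 277.07377469],
       [  0.        , 325.1922621 , 209.91615408],
       [  0.        ,   0.        ,   1.        ]]), 'mount': array([[-2.11426503e-04, -9.68263517e-01, -2.49931423e-01,
         6.70774204e-02],
       [ 9.99999149e-01, -5.26415791e-04,  1.19345891e-03,
        -9.42674424e-04],
       [-1.28715057e-03, -2.49930958e-01,  9.68262805e-01,
        -1.57199983e-01],
       [ 0.00000000e+00,  0.00000000e+00,  0.00000000e+00,
         1.00000000e+00]])}
```

View pics/top0.png

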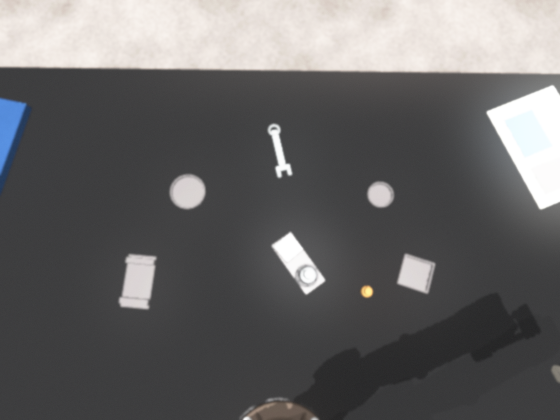

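View pics/scene0.png

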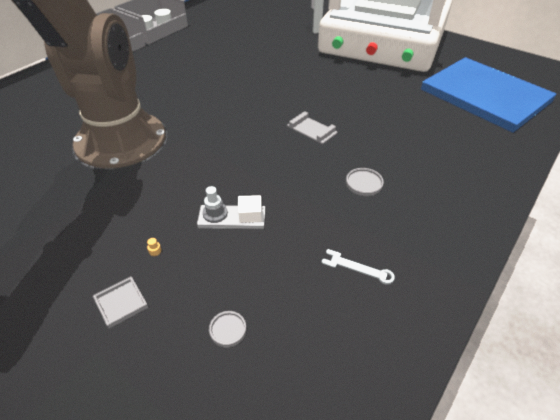

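The top view shows the rest at (138,281), the large dish at (188,191), the small dish at (380,194) and the tray at (416,273). The coupling is at (367,291). The plate is around (298,263), with pad and housing at its near end (308,275) and the insert at its far end (289,247). The scene view agrees: the pad stands on the housing.

```bash
cat > h.py <<'E'
import numpy as np, cv2
from cell import env
from scipy.spatial.transform import Rotation as Ro
def pose():
    s=env.observe(); return np.array(s['tool_pos']),Ro.from_quat(s['tcp_rot'])
def cast(cam,uv,z,tp=None):
    """pixel(s) -> world points on plane height z"""
    m=env.camera_model(cam); K=m['mtx']
    uv=np.atleast_2d(np.float64(uv)); d=np.c_[(uv[:,0]-K[0,2])/K[0,0],(uv[:,1]-K[1,2])/K[1,1]]
    if cam=='wrist':
        r=np.linalg.norm(d,axis=1)+1e-12
        d=np.c_[d*(np.sin(r)/r)[:,None],np.cos(r)]
        p,R=tp; M=m['mount']; o=p+R.apply(M[:3,3]); D=R.apply(d@M[:3,:3].T)
    else:
        d=np.c_[d,np.ones(len(d))]; o=-m['R'].T@m['t']; D=d@m['R']
    return o+D*((z-o[2])/D[:,2])[:,None]
def blobs(img,lo,minarea=40,maxarea=20000):
    g=img.min(axis=2) if img.ndim==3 else img
    m=(g>lo).astype(np.uint8)
    c,_=cv2.findContours(m,cv2.RETR_EXTERNAL,cv2.CHAIN_APPROX_NONE)
    return [k[:,0,:] for k in c if minarea<cv2.contourArea(k)<maxarea]
def go(target,yaw=None):
    """rows' shift (share of 20cm, tool axes) and z turn share to bring TCP to target, y-axis closing line yaw (deg, mod 180)"""
    p,R=pose(); d=R.inv().apply(np.array(target)-p)/0.2
    out=[np.round(d,4).tolist()]
    if yaw is not None:
        y=R.apply([0,1,0]); cur=np.degrees(np.arctan2(y[1],y[0]))
        w=(yaw-cur+90)%180-90; out.append(('tool-z turn share',round(-w/360,4)))
    return out
E
python3 - <<'E'
from h import *
im=cv2.imread('pics/top0.png')
for k in blobs(im,80,60,6000):
    c=k.mean(0)
    if not(100<c[0]<450 and 100<c[1]<310): continue
    P=cast('top',k,0.012)[:,:2].astype(np.float32)
    (x,y),(w,h),a=cv2.minAreaRect(P*1000); (ex,ey),er=cv2.minEnclosingCircle(P*1000)
    print(c.round(),'rect',round(x),round(y),round(w),round(h),round(a,1),'circ',round(ex),round(ey),round(er))
for u in [(380,194),(188,191),(416,273),(138,281),(367,291)]: print(u,cast('top',u,0.012)[0].round(3))
p,R=pose(); print(R.as_matrix().round(3))
big=np.vstack([cv2.resize(im[225:305,255:335],(400,400),interpolation=cv2.INTER_CUBIC)])
sm=cv2.resize(im[230:315,100:180],(400,400),interpolation=cv2.INTER_CUBIC)
cv2.imwrite('pics/crop0.png',np.hstack([big,sm]))
E
```

```text
[367. 291.] rect 384 -211 28 30 88.1 circ 384 -211 15
[416. 273.] rect 430 -337 86 87 72.2 circ 430 -338 58
[138. 281.] rect 403 364 83 137 85.7 circ 404 363 76
[299. 260.] rect 460 -45 176 164 61.1 circ 459 -45 92
[380. 194.] rect 634 -256 72 74 44.6 circ 634 -256 38
[187. 191.] rect 638 250 99 97 3.6 circ 637 251 50
[279. 153.] rect 754 13 158 47 13.6 circ 755 9 80
(380, 194) [ 0.634 -0.256  0.012]
(188, 191) [0.637 0.249 0.012]
(416, 273) [ 0.43  -0.338  0.012]
(138, 281) [0.403 0.362 0.012]
(367, 291) [ 0.384 -0.212  0.012]
[[ 0.917  0.398 -0.001]
 [ 0.398 -0.917  0.001]
 [-0.    -0.001 -1.   ]]
```

View pics/crop0.png

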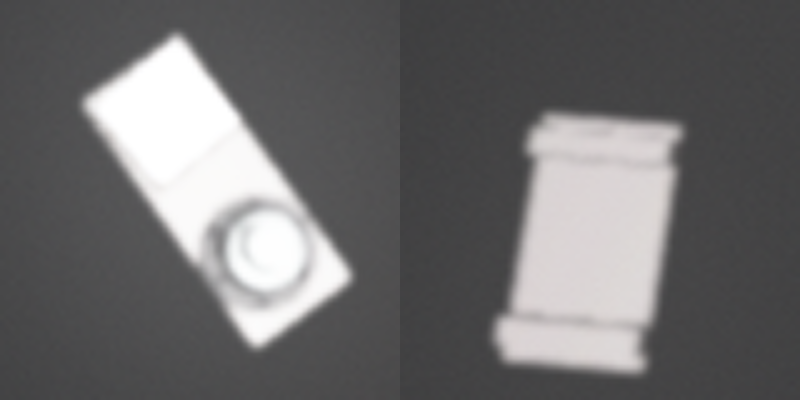

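The crop shows the plate running diagonally, with the insert at its far-left end and the pad centred on the housing near (308,275). The rest's long axis is close to world x. Next I'll move towards the stack, taking wrist views of the fixtures on the way.

Run:
```python
from h import *
c=lambda u,v:(255+u/5,225+v/5)
print('plate near corners',cast('top',[c(257,348),c(352,277)],0.014).round(4)[:,:2])
I=cast('top',[c(178,34),c(83,102),c(165,190),c(240,122)],0.05); print('insert',I.mean(0).round(4),[round(float(np.linalg.norm(I[i]-I[i-1])),4) for i in range(4)],I.round(4).tolist())
print('pad',cast('top',[c(264,250)],0.06).round(4))
d=lambda u,v:(100+u/5,230+v/85*85/400*85)
print(go([0.46,-0.27,0.25]),go([0.46,-0.06,0.25]))
```

```text
plate near corners [[ 0.3734 -0.0604]
 [ 0.4088 -0.1084]]
insert [ 0.4868 -0.0137  0.05  ] [0.0532, 0.0581, 0.059, 0.0499] [[0.5256, -0.0193, 0.05], [0.4911, 0.0275, 0.05], [0.4483, -0.0131, 0.05], [0.482, -0.0499, 0.05]]
pad [[ 0.4192 -0.0606  0.06  ]]
[[1.572, -0.9685, -0.1188]] [[1.9902, -1.9316, -0.1175]]
```

```bash
cat > snap.py <<'E'
import sys
from h import *
s=env.observe(); im=env.read_camera('wrist'); n=sys.argv[1]
cv2.imwrite(f'pics/{n}.png',im); np.savez(f'pics/{n}.npz',p=s['tool_pos'],q=s['tcp_rot'])
E
python3 -m crank '[[[0.8,-0.97,-0.11,0,0,0,1],[0.8,-0.97,-0.11,0,0,0,1],[0.8,-0.97,-0.11,0,0,0,1],[0.8,-0.97,-0.11,0,0,0,1],[0.8,-0.97,-0.11,0,0,0,1],[0.8,-0.97,-0.11,0,0,0,1],[0.8,-0.97,-0.11,0,0,0,1],[0.8,-0.97,-0.11,0,0,0,1],[0.8,-0.97,-0.11,0,0,0,1],[0.8,-0.97,-0.11,0,0,0,1]]]'
python3 snap.py w1
python3 -m crank '[[[1,-0.97,0,0,0,-0.037,1],[1,-0.97,0,0,0,-0.037,1],[1,-0.97,0,0,0,-0.037,1],[1,-0.97,0,0,0,-0.037,1],[1,-0.97,0,0,0,-0.037,1],[1,-0.97,0,0,0,-0.037,1],[1,-0.97,0,0,0,-0.037,1],[1,-0.97,0,0,0,-0.037,1],[1,-0.97,0,0,0,-0.037,1],[1,-0.97,0,0,0,-0.037,1]]]'
python3 snap.py w2
python3 - <<'E'
import cv2,numpy as np
cv2.imwrite('pics/w12.png',cv2.resize(np.vstack([cv2.imread('pics/w1.png'),cv2.imread('pics/w2.png')]),(400,600)))
E
```

```text
t: 1.1
tool_pos: [0.3179, -0.3326, 0.2484]
tcp_rot: [0.979, 0.202, -0.0, -0.0]
contact_force: [0.1, 0.3, 0.2]
opening: 1.003
gripper_force: 0.0
t: 2.15
tool_pos: [0.4243, -0.0754, 0.2486]
tcp_rot: [0.949, 0.314, -0.0, 0.0]
contact_force: [0.3, -0.3, 0.1]
opening: 1.0
gripper_force: 0.0
```

View pics/w12.png

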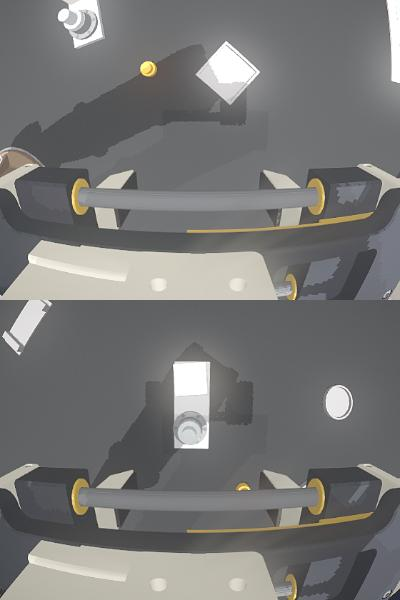

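View pics/w2.png

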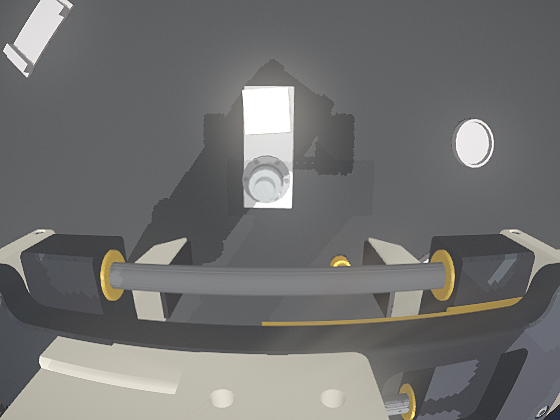

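The wrist view w2 shows the plate at columns 243–291 and rows 87–208. The insert is at its top end and the stud top is near (266,186). The small dish is at (473,142) and the rest is at upper left. w1 shows the tray near (320,102) and the coupling at (207,97).

Run:
```python
from h import *
def ld(n):
    z=np.load(f'pics/{n}.npz'); return cv2.imread(f'pics/{n}.png'),(z['p'],Ro.from_quat(z['q']))
for n in('w1','w2'):
    im,tp=ld(n)
    for k in blobs(im,150,100,9000):
        c=k.mean(0)
        if c[1]>225 : continue
        P=cast('wrist',k,0.012,tp)[:,:2].astype(np.float32)*1000
        (x,y),(w,h),a=cv2.minAreaRect(P); (ex,ey),er=cv2.minEnclosingCircle(P)
        print(n,c.round(),'rect',round(x),round(y),round(w),round(h),round(a,1),'circ',round(ex),round(ey),round(er))
im,tp=ld('w2')
print('plate near',cast('wrist',[(243,208),(291,208)],0.014,tp).round(4)[:,:2].tolist())
I=cast('wrist',[(243,87),(293,87),(291,135),(245,133)],0.05,tp);print('insert',I.mean(0).round(4),I.round(4)[:,:2].tolist())
print('stud',cast('wrist',[(265,187)],0.09,tp).round(4))
c=im[70:220,210:330]; cv2.imwrite('pics/c2.png',cv2.resize(c,(480,600),interpolation=cv2.INTER_CUBIC))
```

```text
w1 [319. 101.] rect 430 -339 80 80 72.3 circ 430 -339 55
w1 [552.  56.] rect 700 -645 213 50 17.3 circ 703 -655 107
w1 [114.  28.] rect 429 -43 116 92 36.0 circ 433 -49 69
w2 [474. 143.] rect 635 -258 67 66 41.0 circ 635 -257 34
w2 [267. 154.] rect 452 -40 151 61 36.7 circ 452 -41 80
w2 [16. 60.] rect 349 368 84 17 84.6 circ 349 368 43
w2 [39. 29.] rect 410 355 69 97 85.4 circ 405 354 55
plate near [[0.3733, -0.0599], [0.409, -0.1079]]
insert [ 0.4874 -0.0157  0.05  ] [[0.4922, 0.0215], [0.5241, -0.022], [0.4805, -0.0519], [0.4527, -0.0103]]
stud [[ 0.424  -0.0601  0.09  ]]
```

View pics/c2.png

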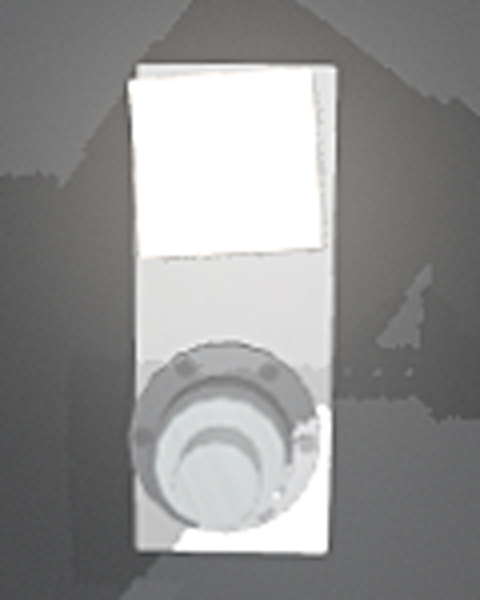

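The crop gives sharper corners. Insert top: (242,90.5), (288,87), (291,131.8), (245.3,134.5). Plate: (244.3,86.3), (294.3,86.3), (292.5,208), (243.5,208). The stud top centre is at (264.5,191.8) and the flange centre at (266,179).

Run:
```python
from h import *
z=np.load('pics/w2.npz'); tp=(z['p'],Ro.from_quat(z['q']))
f=lambda uv,h:cast('wrist',uv,h,tp)[:,:2]
I=f([(242,90.5),(288,87),(291,131.8),(245.3,134.5)],.05); P=f([(244.3,86.3),(294.3,86.3),(292.5,208),(243.5,208)],.014)
for n,q in(('ins',I),('plate',P)): print(n,cv2.minAreaRect((q*1000).astype(np.float32)),q.mean(0).round(4))
st=f([(264.5,191.8)],.09)[0]; print('stud',st,'flange',f([(266,179)],.024))
v=P[1]-P[2]+P[0]-P[3]; print('plate ang',np.degrees(np.arctan2(v[1],v[0])))
v=I[1]-I[2]+I[0]-I[3]; print('ins ang',np.degrees(np.arctan2(v[1],v[0])))
print(pose()[0], go([*st,0.115],-53.4), go([*st,0.066]))
```

```text
ins ((485.94305419921875, -14.811882019042969), (49.358314514160156, 49.784263610839844), 40.503013610839844) [ 0.4861 -0.0147]
plate ((452.0690002441406, -40.91706848144531), (149.55572509765625, 61.04521560668945), 36.147193908691406) [ 0.4524 -0.0412]
stud [ 0.41984605 -0.06257798] flange [[ 0.42132816 -0.06071581]]
plate ang 35.83472556028423
ins ang 40.53193080674793
[ 0.42429215 -0.07526557  0.24866054] [[0.0203, -0.0642, 0.6683], ('tool-z turn share', np.float64(0.0001))] [[0.0204, -0.0642, 0.9133]]
```

```bash
python3 -m crank '[[[0.02,-0.064,0.1,0,0,0,1],[0.02,-0.064,0.3,0,0,0,1],[0.02,-0.064,0.5,0,0,0,1],[0.02,-0.064,0.68,0,0,0,1],[0.02,-0.064,0.8,0,0,0,1],[0.02,-0.064,0.87,0,0,0,1],[0.02,-0.064,0.91,0,0,0,1],[0.02,-0.064,0.91,0,0,0,1],[0.02,-0.064,0.91,0,0,0,1]]]' 25
python3 -m crank '[[[0,0,0,0,0,0,0],[0,0,0,0,0,0,0],[0,0,0,0,0,0,0],[0,0,0,0,0,0,0],[0,0,0,0,0,0,0],[0,0,0,0,0,0,0],[0,0,0,0,0,0,0],[0,0,0,0,0,0,0],[0,0,0,0,0,0,0],[0,0,0,0,0,0,0]]]' 25
```

```text
t: 3.1
tool_pos: [0.4206, -0.0617, 0.0673]
tcp_rot: [0.949, 0.315, 0.0, 0.0]
contact_force: [1.2, -0.5, 0.3]
opening: 1.004
gripper_force: 0.0
t: 4.1
tool_pos: [0.4202, -0.0613, 0.0667]
tcp_rot: [0.949, 0.316, -0.0, 0.0]
contact_force: [0.0, 0.3, 0.1]
opening: 0.227
gripper_force: 25.0
```

```bash
python3 -m crank '[[[0,0,-0.05,0,0,0,0],[0,0,-0.15,0,0,0,0],[0,0,-0.3,0,0,0,0],[0,0,-0.4,0,0,0,0],[0,0,-0.4,0,0,0,0],[0,0,-0.4,0,0,0,0]]]'
python3 -c "
from h import *; print(go([0.6345,-0.257,0.09]),go([0.6345,-0.257,0.024]))"
```

```text
t: 4.7
tool_pos: [0.4202, -0.0615, 0.147]
tcp_rot: [0.949, 0.315, 0.0, 0.0]
contact_force: [0.1, 0.1, -1.0]
opening: 0.227
gripper_force: 25.0
[[0.2728, 1.4245, 0.2865]] [[0.2726, 1.4242, 0.6165]]
```

```bash
python3 -m crank '[[[0.03,0.15,0,0,0,0,0],[0.08,0.35,0,0,0,0,0],[0.12,0.55,0,0,0,0,0],[0.16,0.75,0,0,0,0,0],[0.19,0.9,0,0,0,0,0],[0.2,1,0,0,0,0,0],[0.2,1,0,0,0,0,0],[0.2,1,0,0,0,0,0]]]'
python3 -m crank '[[[0.03,0.15,0,0,0,0,0],[0.05,0.3,0,0,0,0,0],[0.073,0.424,0,0,0,0,0],[0.073,0.424,0.1,0,0,0,0],[0.073,0.424,0.2,0,0,0,0],[0.073,0.424,0.3,0,0,0,0],[0.073,0.424,0.4,0,0,0,0],[0.073,0.424,0.4,0,0,0,0],[0.073,0.424,0.4,0,0,0,0]]]'
python3 snap.py w3
python3 - <<'E'
from h import *
print(go([0.6345,-0.257,0.022]))
im=cv2.imread('pics/w3.png'); cv2.imwrite('pics/w3c.png',im[60:300,130:430])
E
```

```text
t: 5.5
tool_pos: [0.571, -0.1971, 0.145]
tcp_rot: [0.949, 0.315, -0.001, -0.001]
contact_force: [0.4, 0.2, -2.1]
opening: 0.225
gripper_force: 25.0
t: 6.4
tool_pos: [0.6338, -0.2557, 0.0666]
tcp_rot: [0.949, 0.316, -0.001, -0.001]
contact_force: [0.4, 0.5, -2.2]
opening: 0.226
gripper_force: 25.0
[[-0.0037, 0.003, 0.2278]]
```

View pics/w3c.png

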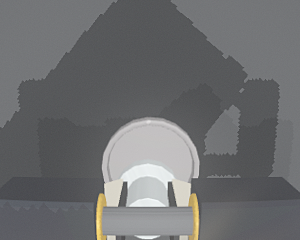

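The pad hangs upright over the small dish; the crop shows the dish at columns 105–197 and the stud at 148, so it is centred sideways. Lowering.

```bash
python3 -m crank '[[[0,0.005,0.06,0,0,0,0],[0,0.005,0.12,0,0,0,0],[0,0.005,0.17,0,0,0,0],[0,0.005,0.2,0,0,0,0],[0,0.005,0.215,0,0,0,0],[0,0.005,0.225,0,0,0,0],[0,0.005,0.225,0,0,0,0],[0,0.005,0.225,0,0,0,0]]]'
```

```text
t: 7.25
tool_pos: [0.6354, -0.2576, 0.022]
tcp_rot: [0.949, 0.316, 0.0, 0.0]
contact_force: [0.0, 1.0, -1.8]
opening: 0.225
gripper_force: 25.0
```

```bash
python3 -m crank '[[[0,0,0.005,0,0,0,0],[0,0,0.008,0,0,0,0],[0,0,0.008,0,0,0,0]]]'
```

```text
t: 7.55
tool_pos: [0.6356, -0.2576, 0.0218]
tcp_rot: [0.949, 0.316, 0.0, 0.0]
contact_force: [-3.6, 0.8, 9.8]
opening: 0.221
gripper_force: 25.0
```

```bash
python3 -m crank '[[[0,0,0,0,0,0,0.6],[0,0,0,0,0,0,0.6],[0,0,0,0,0,0,0.6],[0,0,0,0,0,0,0.6],[0,0,0,0,0,0,0.6],[0,0,-0.1,0,0,0,0.6],[0,0,-0.3,0,0,0,0.8],[0,0,-0.5,0,0,0,1],[0,0,-0.7,0,0,0,1],[0,0,-0.9,0,0,0,1],[0,0,-1,0,0,0,1],[0,0,-1,0,0,0,1]]]'
python3 snap.py w4
python3 -c "
from h import *; print(go([0.421,-0.0615,0.15],-54.2),go([0.421,-0.0615,0.026]))
im=cv2.imread('pics/w4.png'); cv2.imwrite('pics/w4c.png',im[60:300,130:430])"
```

```text
t: 8.75
tool_pos: [0.637, -0.2579, 0.2243]
tcp_rot: [0.949, 0.316, 0.003, 0.002]
contact_force: [0.4, 0.1, -0.5]
opening: 0.996
gripper_force: 0.0
[[-0.2735, -1.43, 0.3548], ('tool-z turn share', np.float64(0.0028))] [[-0.2746, -1.4316, 0.9748]]
```

View pics/w4c.png

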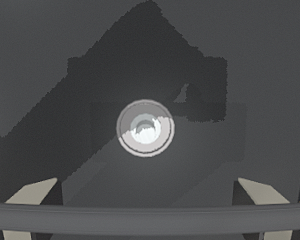

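The pad stands centred in the small dish. Now the housing.

```bash
python3 -m crank '[[[-0.05,-0.2,0.0,0,0,0,1],[-0.1,-0.4,0.0,0,0,0,1],[-0.14,-0.6,0,0,0,0,1],[-0.17,-0.8,0,0,0,0,1],[-0.19,-0.95,0,0,0,0,1],[-0.2,-1,0,0,0,0,1],[-0.2,-1,0,0,0,0,1],[-0.2,-1,0,0,0,0,1]]]'
python3 -m crank '[[[-0.03,-0.2,0,0,0,0.003,1],[-0.05,-0.35,0.1,0,0,0.003,1],[-0.075,-0.43,0.25,0,0,0.003,1],[-0.075,-0.43,0.35,0,0,0.003,1],[-0.075,-0.43,0.35,0,0,0.003,1],[-0.075,-0.43,0.35,0,0,0.003,1]]]'
python3 snap.py w5
python3 - <<'E'
from h import *
im=cv2.imread('pics/w5.png'); cv2.imwrite('pics/w5c.png',im[60:300,130:430])
print(go([0.421,-0.0615,0.027],-54.2))
E
```

```text
t: 9.6
tool_pos: [0.4837, -0.1222, 0.2197]
tcp_rot: [0.949, 0.315, -0.0, 0.0]
contact_force: [-0.6, -0.7, 0.9]
opening: 1.0
gripper_force: 0.0
t: 10.2
tool_pos: [0.4207, -0.062, 0.1502]
tcp_rot: [0.952, 0.306, -0.0, -0.0]
contact_force: [-0.5, -0.7, 0.4]
opening: 0.998
gripper_force: 0.0
[[0.0005, -0.0024, 0.6186], ('tool-z turn share', np.float64(-0.0004))]
```

View pics/w5c.png

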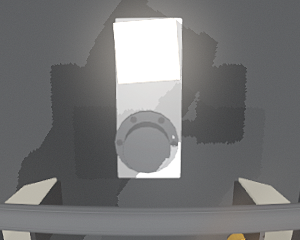

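Run:
```python
from h import *
z=np.load('pics/w5.npz'); tp=(z['p'],Ro.from_quat(z['q']))
P=cast('wrist',[(247,202),(310,202),(278.5,170),(278.5,233)],.024,tp);print(P.mean(0),np.linalg.norm(P[0]-P[1]),(P[:2].mean(0)),P[2:].mean(0))
```

```text
[ 0.42212035 -0.06184836  0.024     ] 0.056548205302075286 [ 0.42221071 -0.06178967  0.024     ] [ 0.42202999 -0.06190706  0.024     ]
```

Consistent within about 1 mm, and the diameter comes out at 57 mm. Grasping.

```bash
python3 -m crank '[[[0.005,0.0,0.15,0,0,0,1],[0.005,0.0,0.35,0,0,0,1],[0.005,0.0,0.5,0,0,0,1],[0.005,0.0,0.58,0,0,0,1],[0.005,0,0.615,0,0,0,1],[0.005,0,0.615,0,0,0,1],[0.005,0,0.615,0,0,0,1]]]'
python3 -m crank '[[[0,0,0,0,0,0,0],[0,0,0,0,0,0,0],[0,0,0,0,0,0,0],[0,0,0,0,0,0,0],[0,0,0,0,0,0,0],[0,0,0,0,0,0,0],[0,0,0,0,0,0,0],[0,0,0,0,0,0,0]]]' 25
python3 -m crank '[[[0,0,-0.05,0,0,0,0],[0,0,-0.15,0,0,0,0],[0,0,-0.3,0,0,0,0],[0,0,-0.45,0,0,0,0],[0,0,-0.5,0,0,0,0],[0,0,-0.5,0,0,0,0]]]'
python3 -c "
from h import *; print(go([0.638,0.2505,0.1]))"
```

```text
t: 10.95
tool_pos: [0.4217, -0.061, 0.0281]
tcp_rot: [0.952, 0.306, 0.001, 0.0]
contact_force: [0.3, -0.2, -0.2]
opening: 0.997
gripper_force: 0.0
t: 11.75
tool_pos: [0.4205, -0.0608, 0.0271]
tcp_rot: [0.952, 0.307, -0.0, 0.0]
contact_force: [-0.0, -0.8, 0.3]
opening: 0.421
gripper_force: 25.0
t: 12.35
tool_pos: [0.4214, -0.061, 0.1285]
tcp_rot: [0.952, 0.306, 0.001, 0.001]
contact_force: [-0.6, -0.4, -2.6]
opening: 0.423
gripper_force: 25.0
[[1.7879, -0.6335, 0.1448]]
```

```bash
python3 -m crank '[[[0.15,-0.05,0,0,0,0,0],[0.35,-0.1,0,0,0,0,0],[0.55,-0.2,0,0,0,0,0],[0.75,-0.3,0,0,0,0,0],[0.9,-0.4,0,0,0,0,0],[1,-0.5,0,0,0,0,0],[1,-0.5,0,0,0,0,0],[1,-0.5,0,0,0,0,0]]]'
python3 snap.py w6
python3 - <<'E'
from h import *
z=np.load('pics/w6.npz'); tp=(z['p'],Ro.from_quat(z['q'])); im=cv2.imread('pics/w6.png')
for lo in(110,130,150):
  for k in blobs(im,lo,300,20000):
    c=k.mean(0)
    if c[1]>230: continue
    P=cast('wrist',k,0.012,tp)[:,:2].astype(np.float32)*1000
    (x,y),(w,h),a=cv2.minAreaRect(P);(ex,ey),er=cv2.minEnclosingCircle(P);print(lo,c.round(),'rect',round(x),round(y),round(w),round(h),'circ',round(ex),round(ey),round(er))
print(go([0.638,0.2505,0.1]))
E
```

```text
t: 13.15
tool_pos: [0.5235, 0.1373, 0.1254]
tcp_rot: [0.952, 0.308, -0.001, 0.0]
contact_force: [0.1, -0.9, -1.5]
opening: 0.424
gripper_force: 25.0
110 [ 41. 212.] rect 365 346 231 120 circ 366 341 116
110 [507. 105.] rect 752 17 148 40 circ 751 18 75
110 [248.  31.] rect 626 244 70 91 circ 635 250 46
130 [ 41. 167.] rect 411 363 80 90 circ 411 364 60
130 [ 63. 128.] rect 466 353 68 8 circ 467 353 34
130 [507. 102.] rect 752 16 148 40 circ 751 17 74
130 [242.  27.] rect 627 244 68 91 circ 636 251 46
150 [ 41. 168.] rect 411 363 79 90 circ 411 363 60
150 [ 62. 127.] rect 467 353 68 8 circ 467 353 34
150 [507. 106.] rect 752 16 147 39 circ 751 18 74
150 [243.  28.] rect 627 244 68 91 circ 636 251 46
[[0.7988, -0.1303, 0.1258]]
```

```bash
python3 -m crank '[[[0.15,-0.03,0,0,0,0,0],[0.35,-0.06,0,0,0,0,0],[0.55,-0.1,0,0,0,0,0],[0.7,-0.13,0,0,0,0,0],[0.796,-0.135,0.05,0,0,0,0],[0.796,-0.135,0.15,0,0,0,0],[0.796,-0.135,0.25,0,0,0,0],[0.796,-0.135,0.35,0,0,0,0],[0.796,-0.135,0.42,0,0,0,0],[0.796,-0.135,0.45,0,0,0,0],[0.796,-0.135,0.45,0,0,0,0],[0.796,-0.135,0.45,0,0,0,0]]]'
python3 -c "
from h import *; print(go([0.637,0.251,0.018]))"
```

```text
t: 14.4
tool_pos: [0.6386, 0.2519, 0.0379]
tcp_rot: [0.952, 0.306, 0.001, -0.0]
contact_force: [0.3, -0.6, -1.8]
opening: 0.424
gripper_force: 25.0
[[-0.0092, -0.001, 0.0993]]
```

```bash
python3 -m crank '[[[-0.008,0,0.03,0,0,0,0],[-0.008,0,0.06,0,0,0,0],[-0.008,0,0.08,0,0,0,0],[-0.008,0,0.095,0,0,0,0],[-0.008,0,0.102,0,0,0,0],[-0.008,0,0.107,0,0,0,0],[-0.008,0,0.107,0,0,0,0]]]'
```

```text
t: 15.1
tool_pos: [0.6366, 0.2509, 0.0181]
tcp_rot: [0.952, 0.307, 0.0, 0.0]
contact_force: [-8.9, -4.9, 21.3]
opening: 0.419
gripper_force: 25.0
```

```bash
python3 -m crank '[[[0,0,-0.005,0,0,0,0.75],[0,0,-0.005,0,0,0,0.75],[0,0,-0.005,0,0,0,0.75],[0,0,-0.005,0,0,0,0.75],[0,0,-0.005,0,0,0,0.75],[0,0,-0.1,0,0,0,0.75],[0,0,-0.3,0,0,0,1],[0,0,-0.5,0,0,0,1],[0,0,-0.7,0,0,0,1],[0,0,-0.9,0,0,0,1],[0,0,-1,0,0,0,1],[0,0,-1,0,0,0,1]]]'
python3 snap.py w7
python3 -c "
from h import *; print(go([0.486,-0.0147,0.15],-49.5))"
```

```text
t: 16.3
tool_pos: [0.6384, 0.2522, 0.2198]
tcp_rot: [0.952, 0.307, 0.003, -0.0]
contact_force: [-0.0, 0.8, -0.6]
opening: 0.998
gripper_force: 0.0
[[-1.3928, 0.6384, 0.3328], ('tool-z turn share', np.float64(-0.0133))]
```

View pics/w7.png

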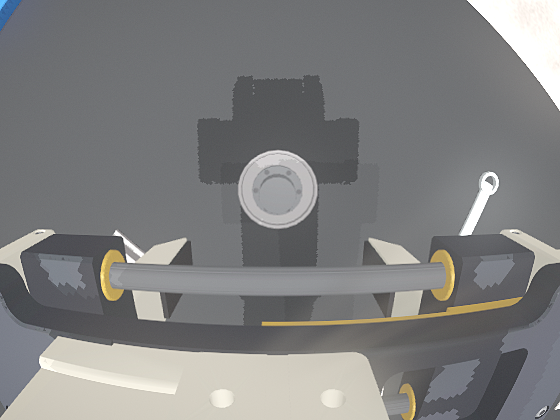

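The housing stands centred in the large dish at (278,190). Next, move back over the insert.

```bash
python3 -m crank '[[[-0.15,0.05,0,0,0,0,1],[-0.35,0.15,0,0,0,0,1],[-0.55,0.25,0,0,0,0,1],[-0.75,0.3,0,0,0,0,1],[-0.9,0.4,0,0,0,0,1],[-1,0.45,0,0,0,0,1],[-1,0.45,0,0,0,0,1],[-1,0.45,0,0,0,0,1]]]'
python3 -m crank '[[[-0.15,0.07,0,0,0,-0.013,1],[-0.3,0.14,0,0,0,-0.013,1],[-0.393,0.188,0.1,0,0,-0.013,1],[-0.393,0.188,0.25,0,0,-0.013,1],[-0.393,0.188,0.33,0,0,-0.013,1],[-0.393,0.188,0.33,0,0,-0.013,1],[-0.393,0.188,0.33,0,0,-0.013,1]]]'
python3 snap.py w8
python3 - <<'E'
from h import *
print(pose()[0],go([0.486,-0.0147,0.028],-49.5))
im=cv2.imread('pics/w8.png'); cv2.imwrite('pics/w8c.png',cv2.resize(im[120:270,180:380],(800,600),interpolation=cv2.INTER_CUBIC))
E
```

```text
t: 17.15
tool_pos: [0.5265, 0.0609, 0.2149]
tcp_rot: [0.952, 0.306, -0.001, -0.0]
contact_force: [-0.1, 0.3, -0.2]
opening: 0.997
gripper_force: 0.0
t: 17.85
tool_pos: [0.4854, -0.014, 0.1497]
tcp_rot: [0.938, 0.346, -0.0, -0.0]
contact_force: [-0.3, -0.9, 0.5]
opening: 0.998
gripper_force: 0.0
[ 0.48581273 -0.01412734  0.15022175] [[-0.0017, 0.0028, 0.6111], ('tool-z turn share', np.float64(-0.0001))]
```

View pics/w8c.png

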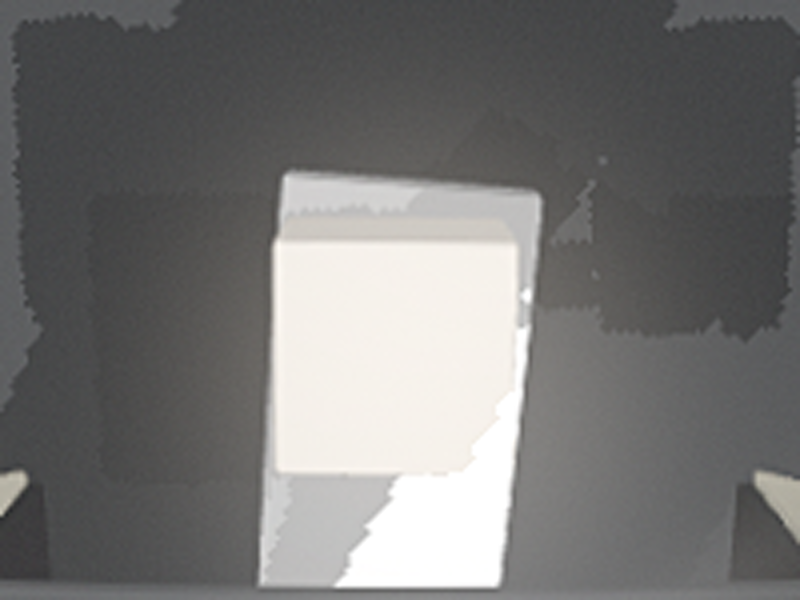

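The insert's sides line up with the gripper, centred near column 279 between the fingers. Grasp and lift.

```bash
python3 -m crank '[[[0,0.0,0.15,0,0,0,1],[0,0.0,0.35,0,0,0,1],[0,0,0.5,0,0,0,1],[0,0,0.58,0,0,0,1],[0,0,0.61,0,0,0,1],[0,0,0.61,0,0,0,1],[0,0,0.61,0,0,0,1]]]'
python3 -m crank '[[[0,0,0,0,0,0,0],[0,0,0,0,0,0,0],[0,0,0,0,0,0,0],[0,0,0,0,0,0,0],[0,0,0,0,0,0,0],[0,0,0,0,0,0,0],[0,0,0,0,0,0,0],[0,0,0,0,0,0,0]]]' 25
python3 -m crank '[[[0,0,-0.05,0,0,0,0],[0,0,-0.15,0,0,0,0],[0,0,-0.3,0,0,0,0],[0,0,-0.45,0,0,0,0],[0,0,-0.5,0,0,0,0],[0,0,-0.5,0,0,0,0]]]'
python3 -c "
from h import *; print(go([0.43,-0.3385,0.1],72.3),go([0.43,-0.3385,0.1],-17.7))"
```

```text
t: 18.6
tool_pos: [0.4861, -0.0149, 0.0288]
tcp_rot: [0.938, 0.345, 0.001, 0.0]
contact_force: [0.4, -0.6, 1.0]
opening: 1.0
gripper_force: 0.0
t: 19.4
tool_pos: [0.485, -0.0152, 0.0277]
tcp_rot: [0.938, 0.345, -0.0, 0.0]
contact_force: [-0.4, 0.5, 1.4]
opening: 0.54
gripper_force: 25.0
t: 20.0
tool_pos: [0.486, -0.0152, 0.1293]
tcp_rot: [0.939, 0.345, 0.001, 0.001]
contact_force: [0.6, -0.5, -1.0]
opening: 0.546
gripper_force: 25.0
[[-1.2608, 1.0496, 0.1459], ('tool-z turn share', np.float64(0.1613))] [[-1.2608, 1.0496, 0.1459], ('tool-z turn share', np.float64(-0.0887))]
```

```bash
python3 -m crank '[[[-0.15,0.13,0,0,0,0,0],[-0.3,0.25,0,0,0,0,0],[-0.5,0.4,0,0,0,0,0],[-0.65,0.52,0,0,0,0,0],[-0.8,0.65,0,0,0,0,0],[-0.8,0.65,0,0,0,-0.03,0],[-0.8,0.65,0,0,0,-0.06,0],[-0.8,0.65,0,0,0,-0.0887,0],[-0.8,0.65,0,0,0,-0.0887,0],[-0.8,0.65,0,0,0,-0.0887,0],[-0.8,0.65,0,0,0,-0.0887,0]]]'
python3 snap.py w9
python3 - <<'E'
from h import *
z=np.load('pics/w9.npz'); tp=(z['p'],Ro.from_quat(z['q'])); im=cv2.imread('pics/w9.png')
for lo in(110,130,150):
  for k in blobs(im,lo,300,20000):
    c=k.mean(0)
    if c[1]>230: continue
    P=cast('wrist',k,0.012,tp)[:,:2].astype(np.float32)*1000
    (x,y),(w,h),a=cv2.minAreaRect(P);print(lo,c.round(),'rect',round(x),round(y),round(w),round(h),round(a,1))
print(go([0.43,-0.3385,0.1],-17.7),env.observe()['joints'])
E
```

```text
t: 21.1
tool_pos: [0.4468, -0.2177, 0.1268]
tcp_rot: [0.808, 0.589, -0.0, -0.001]
contact_force: [-0.0, -0.4, -1.7]
opening: 0.537
gripper_force: 25.0
110 [473. 187.] rect 634 -257 68 68 21.3
110 [211.  43.] rect 439 -55 111 69 36.3
130 [473. 187.] rect 634 -257 67 68 21.3
130 [210.  38.] rect 436 -53 109 63 35.8
150 [473. 187.] rect 634 -257 67 67 21.0
150 [206.  38.] rect 436 -52 108 60 35.8
[[-0.6009, 0.1045, 0.1346], ('tool-z turn share', np.float64(-0.0004))] [ 0.71349208  0.39128378 -0.47281736  1.96939158  0.23596573  0.83547446
 -0.19992964]
```

```bash
python3 -m crank '[[[-0.15,0.03,0,0,0,0,0],[-0.3,0.05,0,0,0,0,0],[-0.45,0.08,0,0,0,0,0],[-0.55,0.1,0,0,0,0,0],[-0.6,0.1045,0.05,0,0,0,0],[-0.6,0.1045,0.15,0,0,0,0],[-0.6,0.1045,0.25,0,0,0,0],[-0.6,0.1045,0.35,0,0,0,0],[-0.6,0.1045,0.42,0,0,0,0],[-0.6,0.1045,0.45,0,0,0,0],[-0.6,0.1045,0.45,0,0,0,0],[-0.6,0.1045,0.45,0,0,0,0]]]'
python3 snap.py w10
python3 -c "
from h import *; print(pose()[0],go([0.43,-0.3385,0.0177],-17.7))
im=cv2.imread('pics/w10.png'); cv2.imwrite('pics/w10c.png',im[60:300,130:430])"
```

```text
t: 22.35
tool_pos: [0.4314, -0.3386, 0.0382]
tcp_rot: [0.807, 0.59, 0.0, 0.0]
contact_force: [-0.2, -0.6, -0.6]
opening: 0.539
gripper_force: 25.0
[ 0.43152694 -0.33876805  0.03847854] [[-0.001, -0.0078, 0.1039], ('tool-z turn share', np.float64(0.0001))]
```

View pics/w10c.png

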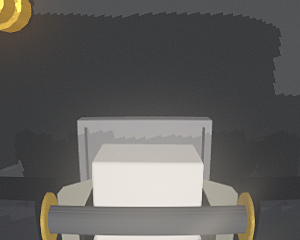

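The insert is square to the tray and centred across it (tray columns 79–212, insert 92–202). Lowering.

```bash
python3 -m crank '[[[0,-0.006,0.03,0,0,0,0],[0,-0.006,0.06,0,0,0,0],[0,-0.006,0.085,0,0,0,0],[0,-0.006,0.098,0,0,0,0],[0,-0.006,0.105,0,0,0,0],[0,-0.006,0.108,0,0,0,0],[0,-0.006,0.108,0,0,0,0]]]'
```

```text
t: 23.1
tool_pos: [0.4294, -0.3381, 0.0176]
tcp_rot: [0.807, 0.59, -0.001, 0.0]
contact_force: [-7.1, 4.0, 24.3]
opening: 0.542
gripper_force: 25.0
```

```bash
python3 -m crank '[[[0,0,-0.005,0,0,0,0.8],[0,0,-0.005,0,0,0,0.8],[0,0,-0.005,0,0,0,0.8],[0,0,-0.005,0,0,0,0.8],[0,0,-0.005,0,0,0,0.8],[0,0,-0.1,0,0,0,0.8],[0,0,-0.3,0,0,0,1],[0,0,-0.5,0,0,0,1],[0,0,-0.7,0,0,0,1],[0,0,-0.9,0,0,0,1],[0,0,-1,0,0,0,1],[0,0,-1,0,0,0,1]]]'
python3 snap.py w11
python3 -c "
from h import *; print(go([0.4522,-0.041,0.15],-54.1))
im=cv2.imread('pics/w11.png'); cv2.imwrite('pics/w11c.png',im[60:300,130:430])"
```

```text
t: 24.3
tool_pos: [0.4314, -0.3391, 0.2194]
tcp_rot: [0.807, 0.59, 0.001, 0.003]
contact_force: [-0.4, -0.7, -0.1]
opening: 1.001
gripper_force: 0.0
[[1.4512, -0.349, 0.334], ('tool-z turn share', np.float64(0.1012))]
```

View pics/w11c.png

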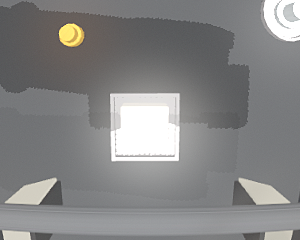

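The insert sits centred in the tray, and the coupling at (70,35) is undisturbed. Now the plate.

```bash
python3 -m crank '[[[0.15,-0.05,0,0,0,0,1],[0.35,-0.1,0,0,0,0.02,1],[0.55,-0.18,0,0,0,0.04,1],[0.75,-0.26,0,0,0,0.06,1],[0.9,-0.33,0,0,0,0.08,1],[1,-0.349,0,0,0,0.1,1],[1,-0.349,0,0,0,0.1012,1],[1,-0.349,0,0,0,0.1012,1],[1,-0.349,0,0,0,0.1012,1]]]'
python3 snap.py w12
python3 - <<'E'
from h import *
z=np.load('pics/w12.npz'); tp=(z['p'],Ro.from_quat(z['q'])); im=cv2.imread('pics/w12.png')
for lo in(130,150,170):
  for k in blobs(im,lo,300,20000):
    c=k.mean(0)
    if c[1]>230: continue
    P=cast('wrist',k,0.014,tp)[:,:2].astype(np.float32)*1000
    (x,y),(w,h),a=cv2.minAreaRect(P);print(lo,c.round(),'rect',round(x,1),round(y,1),round(w),round(h),round(a,1))
print(go([0.4522,-0.041,0.15],-54.1))
E
```

```text
t: 25.25
tool_pos: [0.4235, -0.1275, 0.2154]
tcp_rot: [0.951, 0.308, -0.001, -0.0]
contact_force: [-1.2, -0.6, -0.1]
opening: 0.999
gripper_force: 0.0
130 [462. 116.] rect 633.7 -256.3 68 68 24.8
130 [224. 116.] rect 449.3 -35.6 150 72 35.8
130 [ 9. 21.] rect 404.4 350.4 68 83 85.1
150 [463. 115.] rect 633.9 -256.2 66 68 40.3
150 [230. 121.] rect 452.6 -40.3 149 60 35.9
150 [ 9. 21.] rect 404.7 350.3 68 82 85.6
170 [463. 115.] rect 633.5 -256.2 66 66 6.8
170 [230. 121.] rect 452.9 -40.1 148 60 35.8
170 [ 9. 21.] rect 404.8 350.5 68 82 85.5
[[0.3699, -0.2669, 0.3275], ('tool-z turn share', np.float64(-0.0))]
```

```bash
python3 -m crank '[[[0.1,-0.07,0,0,0,0,1],[0.25,-0.18,0.1,0,0,0,1],[0.372,-0.268,0.25,0,0,0,1],[0.372,-0.268,0.4,0,0,0,1],[0.372,-0.268,0.55,0,0,0,1],[0.372,-0.268,0.7,0,0,0,1],[0.372,-0.268,0.8,0,0,0,1],[0.372,-0.268,0.85,0,0,0,1],[0.372,-0.268,0.85,0,0,0,1],[0.372,-0.268,0.85,0,0,0,1]]]' 40
python3 -c "
from h import *; print(go([0.4525,-0.0405,0.004],-54.1))"
```

```text
t: 26.3
tool_pos: [0.4533, -0.0397, 0.0466]
tcp_rot: [0.951, 0.308, 0.0, 0.0]
contact_force: [-0.1, -0.3, 0.6]
opening: 0.999
gripper_force: 0.0
[[-0.0056, 0.0007, 0.2131], ('tool-z turn share', np.float64(-0.0001))]
```

```bash
python3 -m crank '[[[-0.004,0,0.06,0,0,0,1],[-0.004,0,0.12,0,0,0,1],[-0.004,0,0.17,0,0,0,1],[-0.004,0,0.2,0,0,0,1],[-0.004,0,0.21,0,0,0,1],[-0.004,0,0.21,0,0,0,1],[-0.004,0,0.21,0,0,0,1]]]'
python3 -m crank '[[[0,0,0,0,0,0,0],[0,0,0,0,0,0,0],[0,0,0,0,0,0,0],[0,0,0,0,0,0,0],[0,0,0,0,0,0,0],[0,0,0,0,0,0,0],[0,0,0,0,0,0,0],[0,0,0,0,0,0,0]]]' 45
```

```text
t: 27.0
tool_pos: [0.4523, -0.0398, 0.0043]
tcp_rot: [0.951, 0.308, 0.0, 0.0]
contact_force: [0.9, 0.8, -0.2]
opening: 0.998
gripper_force: 0.0
t: 27.8
tool_pos: [0.4523, -0.04, 0.0042]
tcp_rot: [0.951, 0.308, 0.0, 0.0]
contact_force: [-0.0, -0.4, 2.4]
opening: 0.648
gripper_force: 45.0
```

```bash
python3 -m crank '[[[0,0,-0.03,0,0,0,0],[0,0,-0.08,0,0,0,0],[0,0,-0.2,0,0,0,0],[0,0,-0.4,0,0,0,0],[0,0,-0.6,0,0,0,0],[0,0,-0.7,0,0,0,0],[0,0,-0.7,0,0,0,0],[0,0,-0.7,0,0,0,0]]]'
python3 -c "
from h import *; print(go([0.404,0.363,0.12],85.7),env.observe()['joints'])"
```

```text
t: 28.6
tool_pos: [0.4517, -0.0401, 0.144]
tcp_rot: [0.951, 0.308, -0.0, 0.0]
contact_force: [-0.9, 0.9, -4.8]
opening: 0.648
gripper_force: 45.0
[[0.9879, -1.7728, 0.1193], ('tool-z turn share', np.float64(0.1116))] [ 0.40389616  0.30899545 -0.52868322  2.0461234   0.20852938  0.83735221
 -1.18917736]
```

```bash
python3 -m crank '[[[0.05,-0.15,0,0,0,0,0],[0.1,-0.3,0,0,0,0,0],[0.2,-0.5,0,0,0,0,0],[0.25,-0.7,0,0,0,0,0],[0.3,-0.85,0,0,0,0,0],[0.3,-0.97,0,0,0,0,0],[0.3,-0.97,0,0,0,0,0],[0.3,-0.97,0,0,0,0,0]]]'
python3 snap.py w13
python3 - <<'E'
from h import *
im=cv2.imread('pics/w13.png'); cv2.imwrite('pics/w13c.png',cv2.resize(im[20:245,0:300],(800,600),interpolation=cv2.INTER_CUBIC))
E
```

```text
t: 29.4
tool_pos: [0.3858, 0.1522, 0.1429]
tcp_rot: [0.951, 0.309, -0.001, 0.0]
contact_force: [0.4, -0.5, -3.8]
opening: 0.648
gripper_force: 45.0
```

View pics/w13c.png

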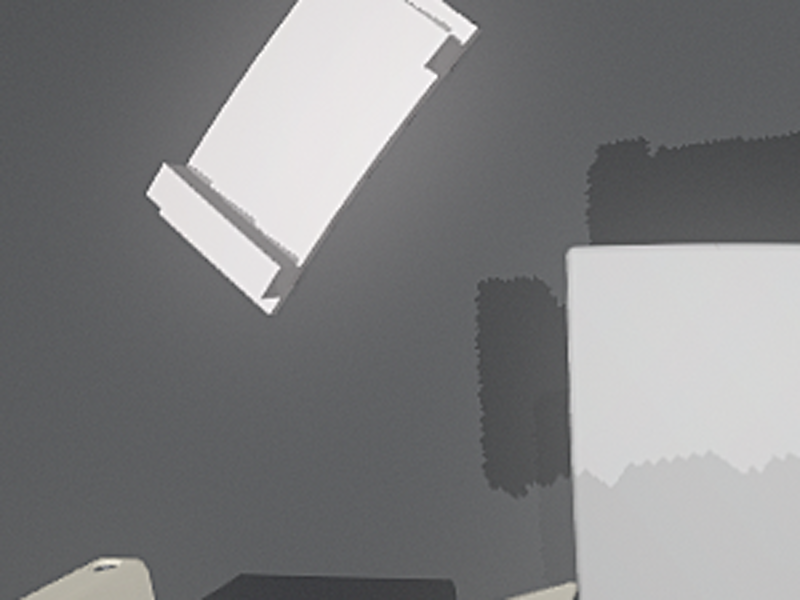

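The crop shows the near bar's top face with corners (165,163), (147,193), (262,298), (281,268), and the foot's near right corner at (270,313). The held plate is at the right, level.

Run:
```python
from h import *
z=np.load('pics/w13.npz'); tp=(z['p'],Ro.from_quat(z['q']))
f=lambda q,h:cast('wrist',[(u*.375,20+v*.375) for u,v in q],h,tp)[:,:2]
B=f([(165,163),(147,193),(262,298),(281,268)],.02); print(B.round(4).tolist(),[float(np.linalg.norm(B[i]-B[i-1]).round(4)) for i in range(4)])
y=(B[0]+B[1]-B[2]-B[3]); y/=np.linalg.norm(y); x=np.array([y[1],-y[0]])
a=np.degrees(np.arctan2(x[1],x[0])); C=B.mean(0)+.05*x; print('angle',a,'centre',C)
F=f([(270,313),(300,262)],.005); print('foot local',[((q-C)@x,(q-C)@y) for q in F])
print('far corner local', [((q-C)@x,(q-C)@y) for q in f([(478,28)],.02)])
print(go([*C,0.1],a+90), pose()[0])
```

```text
[[0.3625, 0.3997], [0.3489, 0.401], [0.3435, 0.3313], [0.3567, 0.3302]] [0.0697, 0.0137, 0.0699, 0.0132]
angle -4.617528721537836 centre [0.40273491 0.36154852]
foot local [(np.float64(-0.06470475141038493), np.float64(-0.03426453443602169)), (np.float64(-0.04184505631486238), np.float64(-0.03337312558800462))]
far corner local [(np.float64(0.06346075827863502), np.float64(-0.0412336047332989))]
[[0.6823, -0.8023, 0.2138], ('tool-z turn share', np.float64(0.1126))] [0.38640777 0.15160924 0.143024  ]
```

```bash
python3 -m crank '[[[0.1,-0.1,0,0,0,0.01,0],[0.2,-0.25,0,0,0,0.03,0],[0.35,-0.4,0,0,0,0.05,0],[0.45,-0.55,0,0,0,0.07,0],[0.58,-0.7,0,0,0,0.09,0],[0.682,-0.802,0.05,0,0,0.11,0],[0.682,-0.802,0.15,0,0,0.1126,0],[0.682,-0.802,0.25,0,0,0.1126,0],[0.682,-0.802,0.35,0,0,0.1126,0],[0.682,-0.802,0.43,0,0,0.1126,0],[0.682,-0.802,0.45,0,0,0.1126,0],[0.682,-0.802,0.45,0,0,0.1126,0]]]'
python3 -m crank '[[[0,0,0,0,0,0,0]]]'
python3 -c "
from h import *; print(go([0.4028,0.3617,0.024],85.4))"
```

```text
t: 30.65
tool_pos: [0.4037, 0.3612, 0.0532]
tcp_rot: [0.999, -0.041, -0.001, 0.001]
contact_force: [0.3, 0.5, -5.0]
opening: 0.645
gripper_force: 45.0
t: 30.75
tool_pos: [0.4041, 0.3623, 0.0545]
tcp_rot: [0.999, -0.041, 0.0, -0.0]
contact_force: [-0.3, 0.0, -4.4]
opening: 0.646
gripper_force: 45.0
[[-0.0064, 0.0035, 0.1526], ('tool-z turn share', np.float64(-0.0002))]
```

```bash
python3 -m crank '[[[-0.004,0,0.04,0,0,0,0],[-0.004,0,0.08,0,0,0,0],[-0.004,0,0.11,0,0,0,0],[-0.004,0,0.13,0,0,0,0],[-0.004,0,0.142,0,0,0,0],[-0.004,0,0.15,0,0,0,0],[-0.004,0,0.155,0,0,0,0],[-0.004,0,0.155,0,0,0,0]]]'
```

```text
t: 31.55
tool_pos: [0.4026, 0.3624, 0.0242]
tcp_rot: [0.999, -0.04, 0.0, 0.0]
contact_force: [-4.5, -3.6, 11.1]
opening: 0.648
gripper_force: 45.0
```

On the bars. Release and lift.

```bash
python3 -m crank '[[[0,0,-0.003,0,0,0,1],[0,0,-0.003,0,0,0,1],[0,0,-0.003,0,0,0,1],[0,0,-0.003,0,0,0,1],[0,0,-0.003,0,0,0,1],[0,0,-0.003,0,0,0,1],[0,0,-0.1,0,0,0,1],[0,0,-0.3,0,0,0,1],[0,0,-0.5,0,0,0,1],[0,0,-0.7,0,0,0,1],[0,0,-0.9,0,0,0,1],[0,0,-0.9,0,0,0,1]]]'
python3 -m crank '[[[0,0,0,0,0,0,1],[0,0,0,0,0,0,1],[0,0,0,0,0,0,1]]]'
python3 snap.py w14
python3 - <<'E'
from h import *
cv2.imwrite('pics/top1.png',env.read_camera('top'))
z=np.load('pics/w14.npz'); tp=(z['p'],Ro.from_quat(z['q'])); im=cv2.imread('pics/w14.png')
cv2.imwrite('pics/fin.png',cv2.resize(im,(560,420)))
for lo in(150,180,200):
  for k in blobs(im,lo,300,20000):
    if k.mean(0)[1]>230: continue
    P=cast('wrist',k,0.034,tp)[:,:2].astype(np.float32)*1000
    print(lo,k.mean(0).round(),cv2.minAreaRect(P))
E
```

```text
t: 32.75
tool_pos: [0.4046, 0.3649, 0.2086]
tcp_rot: [0.999, -0.04, 0.003, -0.003]
contact_force: [0.1, -0.4, -0.2]
opening: 0.998
gripper_force: 0.0
t: 33.05
tool_pos: [0.4021, 0.3617, 0.2016]
tcp_rot: [0.999, -0.04, -0.001, 0.001]
contact_force: [0.8, -0.1, 0.1]
opening: 0.998
gripper_force: 0.0
150 [363.   5.] ((592.436767578125, 256.43365478515625), (18.317455291748047, 70.11553192138672), 2.2036499977111816)
180 [276. 189.] ((402.73223876953125, 362.9635314941406), (68.07160186767578, 148.04995727539062), 85.2948989868164)
180 [363.   6.] ((592.4411010742188, 255.9953155517578), (18.2972412109375, 69.25110626220703), 2.241058111190796)
200 [274. 188.] ((402.7445373535156, 363.11309814453125), (67.7715072631836, 148.04995727539062), 85.2948989868164)
200 [362.   6.] ((592.4423217773438, 255.995361328125), (18.29475212097168, 69.25110626220703), 2.241058111190796)
```

View pics/fin.png

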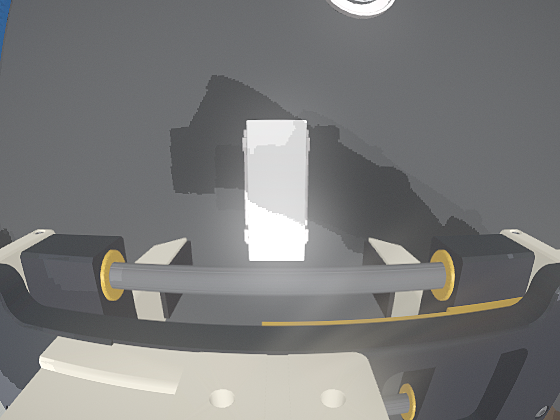

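View pics/top1.png

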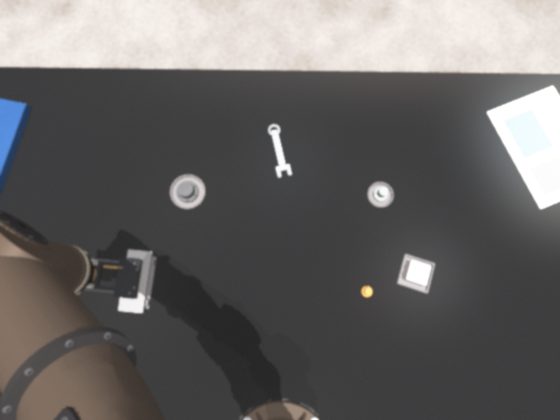

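The plate lies centred across both bars: it covers the rest at (277,190), measured at (0.403, 0.363) and −4.7°. The top view shows the other pieces in their places and the coupling (367,291) and wrench unmoved. Handing in.

```bash
python3 -c "
from cell import env; print(env.hand_in())"
```

```text
the job is handed in; nothing more can be done
None
```

The job is handed in at about 33 s of the 101 s allowed: the final pictures show all four pieces in their places and the coupling and wrench unmoved, but the hand-in returned no verdict.

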